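# Draw out and latch the length stop of a cheese cutter

## Task

Lift the loose cover off the notched rack of the cheese cutter and set it down upright, flat on the floor of the empty steel tray. Then raise the lever of the sprung length stop, draw the stop out to the notch beside the tall pointed marker, lower the lever fully into that notch and let go, so that the stop stays there. Never let the stop fly back, and leave the cheese and the other loose things on the table where they are.

Things in the scene. Friction and masses are not known exactly. Their poses are not given: they have to be found in the camera images.
- cutter: Cheese cutter, fixed; place and yaw vary. Origin on the table, z up; the stop is drawn out along its +x; the lever's knob is on its +y side, towards the robot. White base plate, top at z 6 mm, x -250 to 120, y -35 to 165 mm. Board and wire bow (135 mm high) at y below -45. Spring housing 64 mm high, x -250 to -110, y -25 to 25; end block 50 mm high, x 90 to 110.
- home_notch (a point): Floor of the rack's home notch, at the cutter's x -65, y 75, z 30 mm; axes as the cutter's. The steel rack runs along x, 16 mm thick in y: seven square teeth 12 mm wide, tops 14 mm above this point, and six notches 12 mm wide, centred 0 (home), 24, 48, 72, 96 and 120 mm from here along +x.
- latch: Steel lever (bar 9 mm wide, 8 mm high) along the cutter's +y. Origin on its hinge, 42 mm above the table at the cutter's y 0. Hinges up 0 to 0.6 rad about x; at 0.2 the bar clears the teeth. Its carriage slides 0 to 135 mm along +x; a spring pulls it home with 6 N (home) to 14 N (120 mm). Starts home, down. Friction can hold the bar half-way into a notch: press it home.
- grip (a point): Point in the lever's black upright square knob (16 x 16 mm, 38 mm tall), 145 mm from the hinge along the lever and 20 mm above the hinge axis (62 mm above the table when the lever is down); the knob's top is 16 mm higher. Axes as the lever's.
- bar (a point): Middle of the underside of the lever's bar where it crosses the rack (75 mm from the hinge). It is 32 mm above the table when the lever is fully down in a notch, and 44 mm when the bar lies on top of a tooth. Axes as the lever's.
- marker: Tall pointed steel marker fixed on the base plate on the knob side of the rack: a diamond post 20 mm across, 22 mm high, with an 8 mm fin. Three low round studs (12 mm across, 6 mm high) stand beside other notches. It stands beside one of the last four notches. Origin under the diamond, at the cutter's y 105 mm, level in x with the wanted notch's middle; axes as the cutter's.
- cover: Loose steel cover, 0.15 to 0.31 kg: an upside-down channel 130 x 27 x 21 mm (3 mm walls, open ends), its roof resting on the rack's teeth over all notches but home, along the cutter's x. In its middle a black square knob 18 x 18 mm, from 21 to 53 mm above the underside. Origin at the centre of the underside, x along its length, z up.
- tray: Empty steel tray, fixed to the table, 120 (x) x 200 (y) x 22 mm, walls and floor 4 mm thick. Origin at the centre of its underside. The cover fits in it with its length along the tray's y.
- wedge: pale block of cheese, 60 x 95 x 55 mm, lying on the cutter's white board; leave it alone. Origin at its underside or middle.
- brush: red brush lying on the table; leave it alone. Origin at its underside or middle.
- scraper: spatula lying on the table; leave it alone. Origin at its underside or middle.
- coating: white jar, 72 mm across, 100 mm high; leave it alone. Origin at its underside or middle.
- tin: small steel tin, 60 mm across, 60 mm high; leave it alone. Origin at its underside or middle.
- clamp: steel ring, 64 mm across, 16 mm high, flat on the table; leave it alone. Origin at its underside or middle.
There are look-alikes about, which are no part of the job. What is shaped like the cover but blue is not meant.

How it is judged:
On the way, in this order (a step that is already met when the one before it is completed fails the run):
1. the cover stands upright on the tray's floor, let go (horizontal distance between cover and tray below 0.06 m and z of cover in the frame of tray below 0.01 m and angle between cover's own z axis and vertical below 0.15 rad and linear speed of cover below 0.02 m/s and contact force between the fingers and cover below 0.1 N), for 0.2 s.
2. the lever lies fully down in the marker's notch, let go (x of bar in the frame of marker between -0.007 and 0.007 m and z of bar in the frame of cutter below 0.0355 m and linear speed of latch below 0.02 m/s and contact force between the fingers and latch below 0.1 N), for 0.3 s.
At the end, for the whole second after the job is handed in: Cover upright (0.15 rad) on the tray floor (under 10 mm above the tray origin, within 60 mm of its centre); lever bar within 7 mm of the marker along the cutter's x and fully down (underside below 35.5 mm); both let go and at rest, nothing else moved over 30 mm (all of step 1 and all of step 2); the robot touches nothing.
It fails at once if the stop flies back or is jerked: the lever's hinge moves faster than 0.6 m/s (linear speed of latch above 0.6 m/s).
It fails at once if another thing is moved by more than 30 mm (distance of any of wedge, brush, scraper, coating, tin, clamp from where it was at the start of the episode above 0.03 m).
It also fails if it takes over 58 s, if anything falls off the work surface, if the arm or the gripper's body presses on something with over 40 N, if the wrist force passes 120 N, or if a joint passes its speed limit or range.

## Robot

A 6-joint arm with a two-finger parallel gripper is mounted at the origin on the work surface. World frame = base frame: x ahead of the robot, y to its left, z up, the work surface at z = 0. Lengths are in m, angles in rad, forces in N, time in s.
With the tool pointing down it reaches from about 0.35 to 0.775 m from the base axis. Payload 7.3 kg.
Tool frame: the origin (TCP) lies on the centre line of the jaws, within the pads' length; the fingertips stand r.tip_extent ahead of it and the grasp point (between the pads) is the TCP (r.tip_extent is the distance from the TCP to the fingertips, in m); z points along the fingers, y is the line along which they close (so a half turn about z gives the same grasp; the last joint's range is limited). The gripper opens to 92 mm and grips with 3 to 60 N. Pads are 19 mm wide; open, the fingers measure 130 mm over their backs; the gripper's body (75 mm by 190 mm) begins 47 mm behind the grasp point.
Start: joints at [-1.428, 0.342, 1.524, -0, 1.275, -0.146], TCP at [0.15, -0.503, 0.246] pointing down, gripper open.
Joint ranges: [-2.53, 2.53], [-0.77, 2.02], [0.04, 2.7], [-1, 4.14], [0.28, 2.66], [-3.11, 3.11]. Speed limits (rad/s): [2.57, 2.57, 3.14, 3.14, 3.14, 3.14].

## Interface

Orientations are given as [roll, pitch, yaw] about the fixed x, y, z axes, in that order (R = Rz(yaw) Ry(pitch) Rx(roll)).
In Python, from rig import r gives the robot as it stands. The module is installed in compiled form; this text tells all that it offers. Calls block until the motion is done:
- r.move_ptp(position, orientation): joint-space move of the TCP to a pose.
- r.line_to(position, vel=0.15, attitude=None, threshold=None): straight line of the TCP; attitude=None keeps the orientation; vel is the mean speed in m/s. With threshold (N) it stops when the force on the tool has changed by that much, and returns True; else False.
- r.goto_joints(angles): joint-space move.
- r.move_gripper(opening, squeeze=None): opening from 0.0 (shut) to 1.0 (fully open); squeeze is the grip in N (None keeps the last); returns when the fingers have stopped.
- r.sleep(seconds).
- r.ik(position, orientation): joint angles nearest the present ones, or None.
- r.sense(): the state.
- r.camera(name): name is "scene" or "top" or "wrist"; returns the picture (384x512x3 uint8, red, green, blue); there is no depth.
- r.camera_info(name): a dict with "mtx" (3x3 intrinsics, pixels), "cam_to_world" (4x4, takes a point from camera to world coordinates). Camera axes: x right, y down, z forward; pixel columns grow to the right and rows downward; lengths in m; the calibration is good to about 2 mm. A picture is of the moment at which its call begins: read the wrist's pose just before it. camera_info takes no time and is no camera call; for the wrist camera it gives the pose at the moment of the call.
A pose or a line that the arm cannot do raises r.MotionError and nothing moves.
- r.sign_off(): hands the job in; it is judged then, once.
The state is a dict: "time_s": time; "joint_positions": joint angles; "joint_vel": joint speeds; "joint_torque": joint torques, N m; "ee_pos": TCP position; "orientation": TCP orientation; "wrist_force": force on the tool from outside, world axes, zero at the start; "torque": the same for the moment, N m; "finger_gap": opening from 0.0 (shut) to 1.0 (fully open); "finger_force": force on a finger pad.
Only numpy, scipy, OpenCV 4.12 (cv2) and the standard library are available. Lean on these libraries where they do the work, as an engineer would, in place of code of your own. Each camera call takes 0.05 s, during which the arm holds its last target. There are 200 camera calls.

## Working session

There is one attempt and no reset: what is moved stays moved. The work goes in short steps, each a Python script; the robot and the scene stay as the last script left them, time stands still between calls to the robot, and variables do not carry over. Pictures are saved under pics/ and viewed, at most 10 in all, crops included, and the job is handed in when it is done.

```bash
mkdir -p pics; python3 - <<'E'
from rig import r
import cv2,numpy as np
for n in("top","scene"):
    im=r.camera(n); cv2.imwrite(f"pics/{n}0.png",im[:,:,::-1])
    i=r.camera_info(n); print(n,np.round(i["mtx"],1).tolist(),np.round(i["cam_to_world"],3).tolist())
print(r.tip_extent,r.sense())
E
```

```text
top [[397.2, 0.0, 246.1], [0.0, 397.2, 184.2], [0.0, 0.0, 1.0]] [[-0.009, -0.988, 0.153, 0.344], [-1.0, 0.012, 0.016, -0.023], [-0.017, -0.153, -0.988, 1.129], [0.0, 0.0, 0.0, 1.0]]
scene [[450.7, 0.0, 256.9], [0.0, 450.7, 191.2], [0.0, 0.0, 1.0]] [[0.554, 0.6, -0.577, 1.448], [0.832, -0.413, 0.37, -0.632], [-0.017, -0.685, -0.728, 1.251], [0.0, 0.0, 0.0, 1.0]]
0.019 {'time_s': 0.1, 'joint_positions': array([-1.42801990e+00,  3.42653623e-01,  1.52488195e+00,  1.65518101e-05,
        1.27536362e+00, -1.45993597e-01]), 'joint_vel': array([ 0.0009478 , -0.00036731, -0.00330262, -0.00043299, -0.00021134,
       -0.00110232]), 'joint_torque': array([ 1.38101546e-03, -4.32003772e+01, -2.44694424e+01,  7.18562817e-02,
        5.26520703e-02, -4.59510420e-05]), 'ee_pos': array([ 0.14949085, -0.50294528,  0.24512793]), 'orientation': array([-3.14030232e+00, -2.05728387e-04,  2.88765060e-01]), 'wrist_force': array([-0.59568495,  0.70892874,  0.91217388]), 'torque': array([-0.02184552,  0.01530973,  0.02491268]), 'finger_force': 0.0, 'finger_gap': 1.000579962787351}
```

View pics/top0.png

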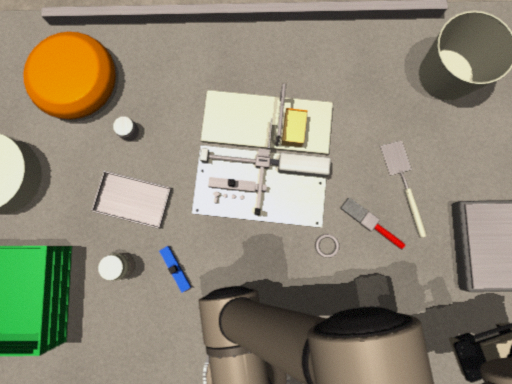

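View pics/scene0.png

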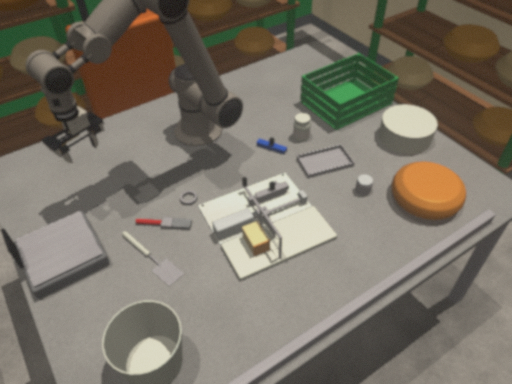

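The top view shows two things shaped like the cover: a steel one with a black knob on the rack at (233,183), and a blue one on the table at (175,268). The blue one is excluded. Tray candidates are the thin steel tray at (132,200) and a larger box or scale at (485,245). I choose the steel cover and the tray at (132,200), and will check them by measured size and a close wrist view.

```bash
cat > h.py <<'E'
from rig import r
import cv2,numpy as np
from scipy.spatial.transform import Rotation as R
def ray(info,uv,z):
    K,T=np.array(info["mtx"]),np.array(info["cam_to_world"])
    d=T[:3,:3]@np.linalg.solve(K,[uv[0],uv[1],1.]); o=T[:3,3]
    return o+d*(z-o[2])/d[2]
def proj(info,p):
    K,T=np.array(info["mtx"]),np.array(info["cam_to_world"])
    c=K@(T[:3,:3].T@(np.array(p)-T[:3,3])); return c[:2]/c[2]
def shot(n,f):
    i=r.camera_info(n); im=r.camera(n)[:,:,::-1].copy(); cv2.imwrite(f"pics/{f}.png",im); np.savez(f"pics/{f}.npz",mtx=i["mtx"],cam_to_world=i["cam_to_world"]); return im,i
E
python3 - <<'E'
from h import *
i=r.camera_info("top")
for n,uv,z in [("plate+x",(193,213),.006),("plate-x",(324,226),.006),("cover",(232,182),.085),("knob",(260,211),.078),("tray a",(102,173),.022),("tray b",(172,187),.022),("tray c",(161,227),.022),("tray d",(94,210),.022),("bow",(283,85),.13)]: print(n,np.round(ray(i,uv,z),3))
a=ray(i,(193,213),.006)
print(np.round(r.camera_info("wrist")["cam_to_world"],3), r.camera_info("wrist")["mtx"])
E
```

```text
plate+x [0.437 0.146 0.006]
plate-x [ 0.397 -0.223  0.006]
cover [0.512 0.031 0.085]
knob [ 0.435 -0.043  0.078]
tray a [0.553 0.405 0.022]
tray b [0.51  0.204 0.022]
tray c [0.398 0.232 0.022]
tray d [0.448 0.423 0.022]
bow [ 0.763 -0.108  0.13 ]
[[ 0.285 -0.911 -0.298  0.232]
 [-0.959 -0.271 -0.086 -0.48 ]
 [-0.002  0.311 -0.951  0.384]
 [ 0.     0.     0.     1.   ]] [[266.56066763   0.         256.61339883]
 [  0.         266.56066763 192.48181796]
 [  0.           0.           1.        ]]
```

Sizes agree: the plate edge measures 371 mm (370 given), the tray 120 x 203 mm, and the lever knob lands at cutter y 146. Moving to a close view.

```bash
python3 - <<'E'
from h import *
r.move_ptp([.47,.03,.30],[np.pi,0,-.108])
im,i=shot("wrist","w1")
cv2.imwrite("pics/w1b.png",cv2.resize(im,(800,600),interpolation=cv2.INTER_CUBIC))
print(r.sense()["time_s"],np.round(i["cam_to_world"],4).tolist())
E
```

```text
2.3833 [[-0.1087, -0.9447, -0.3093, 0.5558], [-0.9941, 0.1031, 0.0342, 0.019], [-0.0004, 0.3112, -0.9503, 0.4387], [0.0, 0.0, 0.0, 1.0]]
```

View pics/w1b.png

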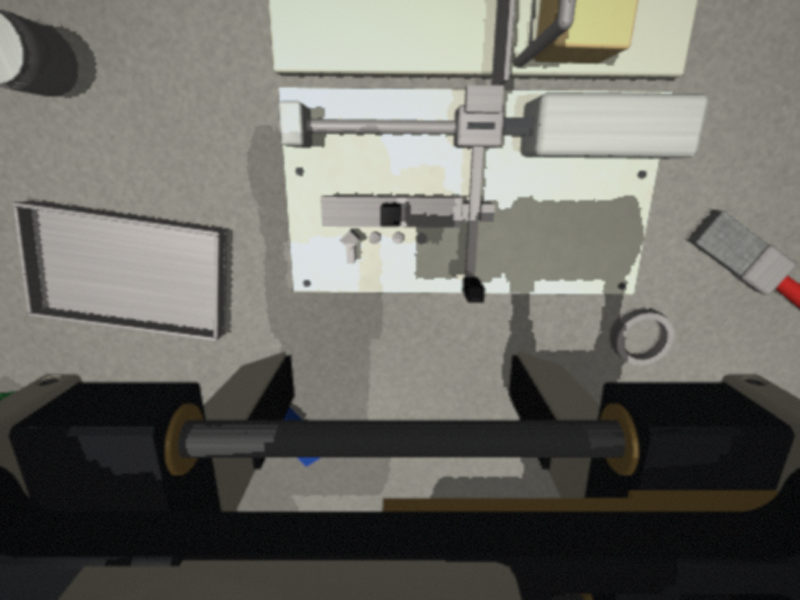

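The wrist view (800x600 scale) shows the steel cover with a black knob at (391,213) on the rack, and the blue look-alike far off at (300,440). The diamond marker with its fin is at (350,240), with studs at (375,238), (398,238) and (421,238). The lever knob is at (474,287). The tray corners are (18,204), (219,230), (217,337) and (31,313).

```bash
python3 - <<'E'
from h import *
f=np.load("pics/w1.npz"); im=cv2.imread("pics/w1.png"); s=.64
P=lambda u,v,z: ray(f,(u*s,v*s),z)
a,b=P(294.5,293,.006),P(635,294,.006); c,d=P(279.5,88,.006),None
print(a,b,c,np.linalg.norm(a-b),np.linalg.norm(a-c))
x=(a-b)[:2]/np.linalg.norm((a-b)[:2]); th=np.arctan2(x[1],x[0]); y=np.array([-x[1],x[0]])
O=(a[:2]-.12*x-.165*y + b[:2]+.25*x-.165*y)/2
print("yaw",th,"O",O)
C=lambda p:np.round([(p[:2]-O)@x,(p[:2]-O)@y],4)
g=cv2.cvtColor(im,cv2.COLOR_BGR2GRAY)
def dark(u0,u1,v0,v1):
    m=(g[v0:v1,u0:u1]<45).astype(np.uint8); n,l,st,ce=cv2.connectedComponentsWithStats(m); k=1+st[1:,4].argmax(); return st[k],ce[k]+[u0,v0]
st,ce=dark(238,264,122,150); print("cover knob",st,ce,C(ray(f,ce,.079)))
st,ce=dark(292,312,172,195); print("lever knob",st,ce,C(ray(f,ce,.070)))
print("marker",C(P(350,238,.028)),"studs",[C(P(u,238,.012))for u in(375,398,421)])
print("cover ends",C(P(321,197,.047)),C(P(322,224,.047)),"bar@rack",C(P(475,205,.042)))
t=[P(*q,.022) for q in((18,204),(219,230),(217,337),(31,313))]
print("tray",np.round(t,3).tolist(),np.mean(t,0),[np.linalg.norm(t[i]-t[i-1]) for i in range(4)])
e=(t[0]-t[1]+t[3]-t[2])[:2]; print("tray long dir",np.arctan2(e[1],e[0]))
E
```

```text
[0.43632157 0.14864788 0.006     ] [ 0.39502607 -0.2191444   0.006     ] [0.63573262 0.12491639 0.006     ] 0.37010333814062474 0.20081819617894506
yaw 1.4589851998329098 O [0.58689609 0.01093544]
cover knob [  7   8  11  14 123] [250.70731707 136.68292683] [0.0125 0.0716]
lever knob [  5   5  12  16 164] [302.44512195 184.79878049] [-0.0617  0.1407]
marker [0.0549 0.1012] studs [array([0.0312, 0.1038]), array([0.0076, 0.1037]), array([-0.016 ,  0.1036])]
cover ends [0.0778 0.0604] [0.0783 0.0849] bar@rack [-0.0644  0.0676]
tray [[0.56, 0.396, 0.022], [0.514, 0.206, 0.022], [0.401, 0.237, 0.022], [0.449, 0.427, 0.022]] [0.48087355 0.3163766  0.022     ] [np.float64(0.11486055600271486), np.float64(0.19495601025887524), np.float64(0.11697263555693585), np.float64(0.19598189561427054)]
tray long dir 1.3260416603578493
```

Measurements are consistent: the plate is 370.1 x 200.8 mm, and the marker is at x 54.9 mm, which is the last notch (120 mm) at x 55. The cover is centred at x 12.5 mm. Picking up the cover now.

```bash
cat >> h.py <<'E'
th=1.460; X=np.array([np.cos(th),np.sin(th)]); Y=np.array([-X[1],X[0]]); O=np.array([.5872,.0108])
def W(x,y,z): return [*(O+x*X+y*Y),z]
PSI=th-np.pi/2
E
python3 - <<'E'
from h import *
def st(n):
    s=r.sense(); print(n,round(s["time_s"],2),np.round(s["ee_pos"],4),"gap",round(s["finger_gap"]*92,1),"ff",round(s["finger_force"],1),np.round(s["wrist_force"],1))
r.move_gripper(.55)
r.move_ptp(W(.0125,.075,.14),[np.pi,0,PSI])
print(r.line_to(W(.0125,.075,.071),vel=.08,threshold=15)); st("down")
r.move_gripper(0,squeeze=35); st("grip")
r.line_to(W(.0125,.075,.10),vel=.05); st("up1")
r.line_to(W(.0125,.075,.17),vel=.12); st("up")
im,i=shot("wrist","w2")
E
```

```text
False
down 4.93 [0.5144 0.0315 0.0715] gap 50.4 ff 0.0 [ 0.4 -0.6  1. ]
grip 5.55 [0.5141 0.0317 0.0711] gap 17.9 ff 35.0 [-0.8  1.1  1.7]
up1 6.28 [0.5139 0.0315 0.1   ] gap 17.7 ff 35.0 [-0.1  0.3 -2. ]
up 7.02 [0.5135 0.0316 0.1693] gap 17.8 ff 35.0 [ 0.2 -0.2 -2.7]
```

View pics/w2.png

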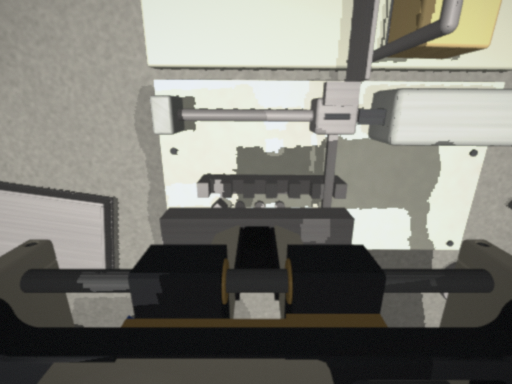

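The cover is held square in the jaws (roof at rows 210–240), and the rack at (270,185) is uncovered with its teeth visible. Placing it in the tray.

```bash
python3 - <<'E'
from h import *
def st(n):
    s=r.sense(); print(n,round(s["time_s"],2),np.round(s["ee_pos"],4),"gap",round(s["finger_gap"]*92,1),"ff",round(s["finger_force"],1),np.round(s["wrist_force"],1))
c=[.479,.316]; q=[np.pi,0,1.335-np.pi/2]
r.line_to([*c,.17],vel=.2,attitude=q); st("above")
r.line_to([*c,.060],vel=.12)
print(r.line_to([*c,.044],vel=.02,threshold=4)); st("down")
r.move_gripper(.5); st("rel")
r.line_to([*c,.17],vel=.2); r.sleep(.2)
r.move_gripper(.45)
# lever: look before grasp
r.move_ptp(W(-.065,.145,.17),[np.pi,0,PSI]); st("lever")
im,i=shot("wrist","w3"); im2,_=shot("top","t3")
cv2.imwrite("pics/c3.png",np.hstack([im[:,:400],cv2.resize(im2[130:290,60:260],(400,384))]))
E
```

```text
above 8.65 [0.4791 0.3152 0.1699] gap 18.0 ff 35.0 [-0.6  0.1 -3.2]
True
down 10.29 [0.479  0.316  0.0491] gap 17.7 ff 35.0 [0.1 0.7 5. ]
rel 10.96 [0.4782 0.3156 0.0482] gap 46.0 ff 0.0 [ 0.3 -0.1 -0.4]
lever 13.6 [ 0.4363 -0.0373  0.1701] gap 41.8 ff 0.0 [ 0.7 -0.   0.4]
```

View pics/c3.png

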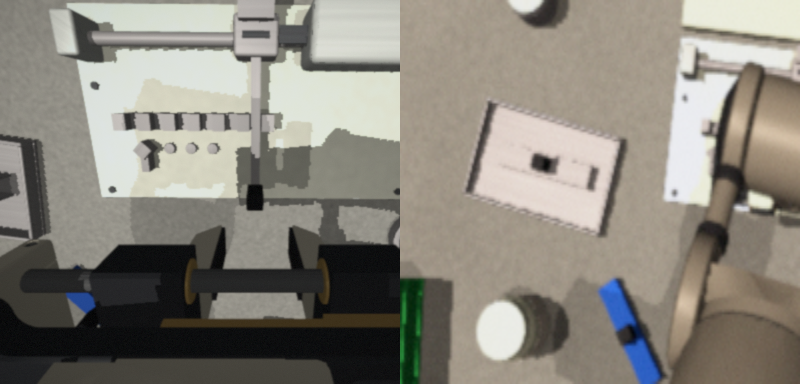

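The cover lies flat in the tray with its knob upright (crop pixel 543,163). Floor contact came at z 0.049 as predicted. The lever knob is at (255,197) in the wrist image, and the marker at (147,152) is level with the last notch. I'll refine the knob's x, then grip and draw out the stop.

```bash
cat >> h.py <<'E'
def st(n):
    s=r.sense(); p=np.array(s["ee_pos"]); f=s["wrist_force"]
    print(n,round(s["time_s"],2),"cutter xyz",np.round([(p[:2]-O)@X*1e3,(p[:2]-O)@Y*1e3,p[2]*1e3],1),"gap",round(s["finger_gap"]*92,1),"ff",round(s["finger_force"],1),"F",np.round([f[:2]@X,f[:2]@Y,f[2]],1)); return s
R0=R.from_euler("xyz",[np.pi,0,PSI])
def lever(x,a,dz=0,v=.06,thr=None,up=.022):
    # grip point at lever angle a; 'up' = grip height above hinge
    y=.145*np.cos(a)-up*np.sin(a); z=.042+.145*np.sin(a)+up*np.cos(a)+dz
    q=(R.from_rotvec([*(a*X),0])*R0).as_euler("xyz")
    return r.line_to(W(x,y,z),vel=v,attitude=q,threshold=thr)
E
python3 - <<'E'
from h import *
f=np.load("pics/w3.npz"); im=cv2.imread("pics/w3.png"); g=cv2.cvtColor(im,cv2.COLOR_BGR2GRAY)
m=(g[180:215,235:275]<60).astype(np.uint8); n,l,s,ce=cv2.connectedComponentsWithStats(m); k=1+s[1:,4].argmax(); b=s[k]
C=lambda p:np.round([(p[:2]-O)@X*1e3,(p[:2]-O)@Y*1e3],1)
ytop=180+b[1]; print(b,ce[k]+[235,180])
for u in(235+b[0]-.5,235+b[0]+b[2]-.5): print("knob top edge x",C(ray(f,(u,ytop+2),.078)))
xk=np.mean([C(ray(f,(u,ytop+2),.078))[0] for u in(235+b[0]-.5,235+b[0]+b[2]-.5)])/1e3; print(xk)
print("marker",C(ray(f,(147,151),.028)))
xg=-.065 if abs(xk+.065)>.006 else xk
r.line_to(W(xg,.145,.095),vel=.15)
print(r.line_to(W(xg,.145,.064),vel=.06,threshold=8)); st("down")
r.move_gripper(0,squeeze=45); st("grip")
E
```

```text
[ 11   4  18  26 413] [254.58353511 196.89346247]
knob top edge x [-55.3 127.7]
knob top edge x [-71.5 127.7]
-0.0634
marker [ 50.4 104.2]
False
down 15.02 cutter xyz [-63.4 144.9  64. ] gap 41.2 ff 0.0 F [-0.3  0.3 -0.1]
grip 15.55 cutter xyz [-62.8 144.9  64.1] gap 15.9 ff 45.0 F [ 5.1 -1.7  0.7]
```

```bash
python3 - <<'E'
from h import *
x0=-.0625
for a in(.1,.2,.3): lever(x0,a,v=.06)
st("raised")
lever(x0+.121,.3,v=.06); s=st("out")
im,i=shot("wrist","w4")
cv2.imwrite("pics/w4b.png",cv2.resize(im[:260,60:460],(800,520),interpolation=cv2.INTER_CUBIC))
E
```

```text
raised 16.73 cutter xyz [-62.6 132.2 105.3] gap 15.6 ff 45.0 F [-0.6  0.8  1. ]
out 18.89 cutter xyz [ 55.9 131.3 105.5] gap 16.1 ff 45.0 F [-13.5  -3.2  -2. ]
```

View pics/w4b.png

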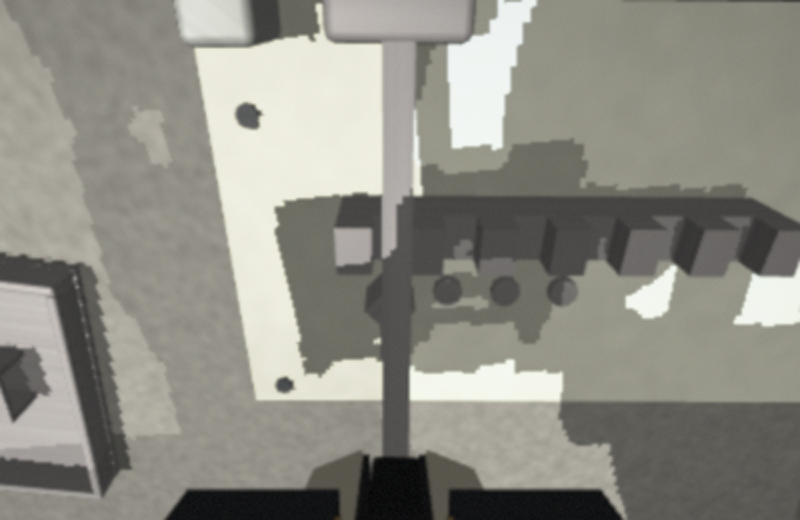

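The bar at columns 383–411 hangs over the gap between the last two teeth, beside the diamond at (388,295). The arm yielded 1.5 mm to the spring, so I'll correct that and lower.

```bash
python3 - <<'E'
from h import *
x=-.0625+.1225
lever(x,.3,v=.03); s=st("adj")
ex=(np.array(s["ee_pos"])[:2]-O)@X
x+=.0574-ex; 
lever(x,.22,v=.04); st("a.22")
for a in(.16,.12,.08,.04,0):
    h=lever(x,a,v=.04,thr=12); st(f"a{a} {h}")
    if h: break
E
```

```text
adj 19.19 cutter xyz [ 57.4 131.3 105.5] gap 15.7 ff 45.0 F [-14.2  -3.7  -2. ]
a.22 19.63 cutter xyz [ 57.5 135.9  94.9] gap 16.3 ff 45.0 F [-13.5  -3.5  -2.6]
a0.16 False 20.0 cutter xyz [ 57.6 138.8  86.7] gap 15.5 ff 45.0 F [-14.4  -4.8  -2.8]
a0.12 False 20.3 cutter xyz [ 57.7 140.5  81.1] gap 15.9 ff 45.0 F [-14.3  -4.4  -2.6]
a0.08 False 20.6 cutter xyz [ 57.8 141.9  75.5] gap 15.7 ff 45.0 F [-14.6  -4.   -2.9]
a0.04 False 20.9 cutter xyz [ 57.9 143.2  69.8] gap 15.7 ff 45.0 F [-14.8  -5.2  -1.7]
a0 False 21.2 cutter xyz [ 58.1 144.1  64.2] gap 16.0 ff 45.0 F [-14.   -4.7  -1.7]
```

It dropped into the notch without contact. Next I'll ease the load onto the tooth, press home and release.

```bash
python3 - <<'E'
from h import *
x=.0592-.0004
for k in range(8):
    x-=.0006; lever(x,0,v=.02); s=st("ease")
    if np.array(s["wrist_force"])[:2]@X>-4: break
print(lever(x,0,dz=-.004,v=.02,thr=15)); st("press")
r.move_gripper(.45); st("open")
p=r.sense()["ee_pos"]
r.line_to([p[0],p[1],.10],vel=.08)
# press knob top with shut fingers
r.move_gripper(0)
xt=.0565
print(r.line_to(W(xt,.145,.091),vel=.05,threshold=10)); st("top")
E
```

```text
ease 21.45 cutter xyz [ 56.4 144.1  64.2] gap 15.7 ff 45.0 F [-13.6  -3.8  -0.9]
ease 21.7 cutter xyz [ 56.3 144.2  64.2] gap 15.7 ff 45.0 F [-10.4  -3.8  -1.1]
ease 21.95 cutter xyz [ 56.2 144.1  64.2] gap 15.6 ff 45.0 F [-6.3 -3.2 -2.4]
ease 22.2 cutter xyz [ 56.1 144.1  64.2] gap 15.9 ff 45.0 F [-3.7 -5.1 -2. ]
True
press 22.41 cutter xyz [ 56.1 144.2  63.6] gap 15.5 ff 45.0 F [-1.3  2.3 11.1]
open 23.05 cutter xyz [ 55.8 144.1  62.5] gap 41.4 ff 0.0 F [ 0.4 -0.   0.2]
True
top 24.68 cutter xyz [ 56.2 143.9  96.3] gap 0.2 ff 8.9 F [-2.3  5.  19. ]
```

The knob's top was met at 77–78 mm, so the lever is fully down, and it has been pressed with 19 N. Backing off to verify.

```bash
python3 - <<'E'
from h import *
r.line_to(W(.0562,.145,.17),vel=.12)
r.line_to(W(-.03,.19,.26),vel=.2); r.sleep(.4)
im,i=shot("wrist","w5"); st("end")
cv2.imwrite("pics/w5b.png",cv2.resize(im,(800,600),interpolation=cv2.INTER_CUBIC))
E
```

```text
end 26.72 cutter xyz [-29.8 190.  259.8] gap 0.9 ff 0.0 F [0.1 0.2 0.3]
```

View pics/w5b.png

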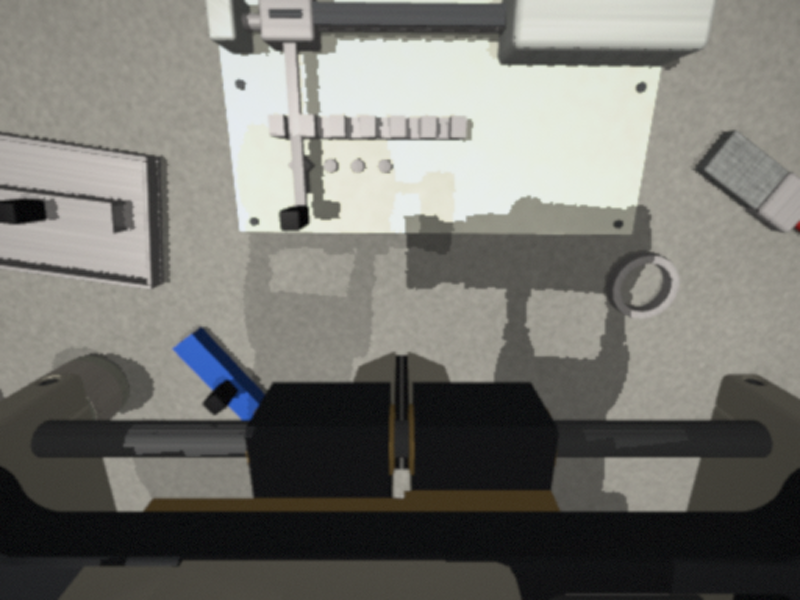

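The bar at (295,125) sits between the last two teeth and over the marker, with the knob at (293,217). The cover is in the tray, and the arm is clear.

```bash
python3 -c "
from rig import r
print(r.sign_off())"
```

```text
the job is handed in; nothing more can be done
None
```

I handed the job in at about 27 s on the robot's clock: the cover stands upright on the tray floor and the stop is latched fully down in the marker's notch (120 mm from home); no verdict came back.

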